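# Present a lens unit over a bare image sensor

### The job

Draw the flanged lens unit out of the open end of its slotted rest without forcing it (the slot's lips hold its flange down), carry it over the aluminium profile to the circuit board, and hold it upright just above the sensor's rectangular frame, its rectangular flange in line with the frame and about 8 mm of air between them, for a focus check. Do not touch the board or the profile with anything, and leave everything else where it is. Finish holding it there, still, in the gripper: do not put it down or let go.

Things in the scene. Friction and masses are not known exactly. Their poses are not given: they have to be found in the camera images.
- lens_center (a point): centre of the lens unit, 37 mm above its underside (all sizes in mm); z up, x along the flange's long side. Aluminium flange 56 (x) x 46 (y) x 5 at the bottom; dark upright housing 34 (x) x 30 (y), 5 to 60 above the underside: grip its flat sides; round black lens 30 wide, 60 to 74. Rigid, 0.11 to 0.23 kg. It starts in the slot of the rest, x along the slot
- rest: fixed aluminium rest of the lens unit (sizes in mm), left or right of the profile. Origin on the mat; x along the slot, z up. It spans x -35 to 65, y -42 to 42, 20 high. Slot floor 8 above the mat, slot 51 wide, end wall at x = 53, open at x = -35. Lips over both sides of the slot (underside 16.5, top 20 above the mat, inner edges at y = +-18) stop the flange from being lifted
- lips: the two lips of the rest, fixed to it: flat aluminium strips along both sides over the slot, 100 long, 24 wide, 3.5 thick (mm), 36 apart. Same origin and axes as the rest
- rest_mouth (a point): middle of the slot's open end, on the slot floor; axes as the rest's, so -x leads out, roughly towards the robot. The lens unit starts 35 to 55 mm inside (its centre) and slides along -x with ordinary friction; its flange is clear of the lips once its centre is over 28 mm outside this point
- board: fixed aluminium carrier 190 (x) x 140 (y) x 10 with a green circuit board 170 x 120 (mm), board top 20 above the mat. Origin on the mat under the centre, z up. Round capacitors, a plug and a socket stand on it over 40 from the centre in x, up to 42 above the mat. It is on the other side of the profile from the rest
- seat (a point): the target: centre of the top face of the low aluminium frame round the image sensor, in the middle of the board. Frame 56 (x) x 46 (y) mm outside, the same outline as the lens unit's flange, top 26 mm above the mat; axes as those of the board (x along the frame's long side; a half turn makes no difference)
- profile: fixed aluminium profile lying on the mat between the rest and the board: 260 long (x) x 40 wide (y) x 80 high (mm). Origin on the mat under its centre
- meter: bystander (mm): a blue handheld meter lying flat, 165 x 80 x 36; origin under its centre
- barrel: bystander (mm): a plain round dark lens barrel standing on the mat, 42 wide, 42 high, no flange; origin under its centre
- driver: bystander (mm): a screwdriver lying on the mat; origin under it
- bottle: bystander (mm): a white bottle, 52 wide, 130 high; origin under its centre
- spool: bystander (mm): a grey spool, 60 wide, 46 high; origin under its centre
- tray: bystander (mm): a shallow blue parts tray, 90 x 60 x 30; origin under its centre
- relay: bystander (mm): a black relay box, 75 x 50 x 28; origin under its centre
- collar: bystander (mm): a flat aluminium ring, 48 wide, 12 high; origin under its centre
Things that resemble listed ones, but are neither listed nor needed, are in the scene too. What is shaped like the rest but green or purple is not meant.

How it is judged:
By the outcome, as a careful person would: the job done as asked, in the order asked, and still so for the second after the job is handed in, while the arm keeps its last pose, push and grip.
It also fails if it takes over 51 s, if anything falls off the work surface, if the arm or the gripper's body presses on something with over 40 N, if the wrist force passes 120 N, or if a joint passes its speed limit or range.

### The arm

A 7-joint arm with a two-finger parallel gripper is mounted at the origin on the work surface. World frame = base frame: x ahead of the robot, y to its left, z up, the work surface at z = 0. Lengths are in m, angles in rad, forces in N, time in s.
With the tool pointing down it reaches from about 0.4 to 0.85 m from the base axis. Payload 10.4 kg.
Tool frame: the origin (TCP) lies on the mounting face of the last link; the fingertips stand 173 mm ahead of it and the grasp point (between the pads) lies 155 mm ahead of it (manip.tip_extent is the distance from the TCP to the fingertips, in m); z points along the fingers, y is the line along which they close (so a half turn about z gives the same grasp; the last joint's range is limited). The gripper opens to 85 mm and grips with 20 to 120 N. Pads are 22 mm wide; open, the fingers measure 114 mm over their backs; the gripper's body (76 mm by 85 mm) begins 54 mm behind the grasp point. The pads swing forward as they close: fully open they stand 13 mm farther back than shut.
Start: joints at [1.138, 0.332, -0.065, 1.46, 0.022, 1.35, -0.088], TCP at [0.249, -0.573, 0.405] pointing down, gripper open.
Joint ranges: [-2.6, 2.6], [-0.5, 2.12], [-1.47, 1.34], [0.16, 2.42], [-1.27, 4.41], [0.06, 2.06], [-2.6, 2.6]. Speed limits (rad/s): [2.22, 2.22, 2.79, 2.79, 3.14, 3.14, 3.14].

### API

Orientations are given as a unit quaternion [x, y, z, w].
In Python, from workcell import manip gives the robot as it stands.
- The arm moves only by the tool move_arm, never from a script. Its argument "plan" is one flat list of numbers, 7 for each row, row after row: the turn, a rotation vector about the tool's x, y, z in rad, then the shift along the tool's x, y, z in m, then the finger opening in m, from 0 to 0.0854. In form: [ax, ay, az, dx, dy, dz, gripper, ax, ay, az, dx, dy, dz, gripper, ...]. A call has 1 to 12 rows; each row is the pose to reach, as a shift and turn from the pose commanded when the call began, along the tool's axes at that moment; what a row does not reach only later rows make up. A row lasts 1/8 s, in which the tool goes at most 62.5 mm and 10.7 degrees, less where a joint would pass 70% of its speed; a pose out of reach is approached as far as the arm can. A call with a gripper value outside its range is refused whole. The fingers move at their own pace and stop on an object; "squeeze" is the grip in N (left out, the last holds). Time passes only in rows, so rows that repeat a pose let the fingers close. It gives the time, the measured TCP pose, the force, the opening and the grip force at its end, in the units of the state.
- manip.get_obs(): the state, without advancing time (a new reading comes with each control period).
- manip.camera(name): name is "side" or "top"; returns a dict with "color" (480x640x3 uint8, red, green, blue), "fx", "fy", "cx", "cy" (pixels), "cam_to_world" (4x4, takes a point from camera to world coordinates). Camera axes: x right, y down, z forward; pixel columns grow to the right and rows downward; lengths in m; the calibration is good to about 2 mm. A picture is of the moment at which its call begins. There is no depth.
- manip.hand_in(): hands the job in; it is judged then, once.
Trained networks look in a picture, given as the dict that the camera call returned (one of the last four; its "shot" number tells which), for a name from the list of things; names that differ only in an ending like _2 or _b are one class to them, and where a whole thing is asked for, a point or a joint stands for the part that bears it (a point fixed in the world has none). Each returns a list of dicts, best first, with "conf" (0 to 1); they miss things now and then, are a little off and sometimes report something else, mostly with a low value. They report only what shows in the picture. A call takes as long as a camera call. They do not tell look-alikes from the thing itself.
- manip.look_for(picture, label): "position" ([x, y, z] in m, in the coordinates of the camera as it stood for that picture, good to about 4 mm: the middle of the surface that is visible of it).
- manip.silhouettes(picture, label): "pixels" (480x640 bool, what is visible of it).
- manip.tip_of(picture, label): "position" ([x, y, z] in m, in the coordinates of the camera as it stood for that picture, good to about 4 mm: a listed point, or the origin of a listed thing).
The state is a dict: "clock": time; "joint_pos": joint angles; "joint_velocities": joint speeds; "tau": joint torques, N m; "position": TCP position; "ee_rot": TCP orientation; "ft_force": force on the tool from outside, world axes, zero at the start; "torque": the same for the moment, N m; "grip_width": opening from 0.0 (shut) to 1.0 (fully open); "grasp_force": force on a finger pad.
Only numpy, scipy, OpenCV 4.12 (cv2) and the standard library are available. Lean on these libraries where they do the work, as an engineer would, in place of code of your own. Each camera call takes 0.05 s, during which the arm holds its last target. There are 200 camera calls.

## Working session

There is one attempt and no reset: what is moved stays moved. The work goes in short steps, Python scripts to look and compute and a tool call to move; the robot and the scene stay as the last step left them, time stands still between calls to the robot, and variables do not carry over. Pictures are saved under pics/ and viewed, at most 10 in all, crops included, and the job is handed in when it is done.

Besides the shell and the picture viewer there is one more tool, called after "Emit:" as a command line: name --argument value ..., lists and objects as JSON in quotes. move_arm: Moves the arm, as the interface text tells. Its arguments: {"type":"object","properties":{"plan":{"type":"array","items":{"type":"number"}},"squeeze":{"type":"number"}},"required":["plan"]}

```bash
mkdir -p pics
cat > h.py <<'E'
import numpy as np, cv2
from workcell import manip
from scipy.spatial.transform import Rotation as R
def w(c,p): return (c["cam_to_world"]@np.r_[p,1])[:3]
def ray(c,u,v,z):
    M=c["cam_to_world"]; d=M[:3,:3]@np.array([(u-c["cx"])/c["fx"],(v-c["cy"])/c["fy"],1]); o=M[:3,3]
    return o+d*(z-o[2])/d[2]
def proj(c,P):
    p=np.linalg.inv(c["cam_to_world"])@np.r_[P,1]; return np.array([c["fx"]*p[0]/p[2]+c["cx"],c["fy"]*p[1]/p[2]+c["cy"]])
def save(c,n): cv2.imwrite("pics/"+n,c["color"][:,:,::-1])
E
python3 - <<'E'
from h import *
np.set_printoptions(precision=4,suppress=True)
o=manip.get_obs(); print({k:np.round(v,3) for k,v in o.items()})
for n in("top","side"):
    c=manip.camera(n); save(c,n+"0.png"); print(n,c["fx"],c["cam_to_world"])
    for l in("lens_center","rest","rest_mouth","board","seat","profile","barrel","bottle"):
        for r in manip.tip_of(c,l)[:3]: p=w(c,r["position"]); print(l,round(r["conf"],2),p,proj(c,p))
E
```

```text
{'clock': np.float64(0.0), 'joint_pos': array([ 1.138,  0.333, -0.065,  1.461,  0.022,  1.35 , -0.089]), 'joint_velocities': array([-0.002, -0.001, -0.002, -0.   ,  0.001,  0.001, -0.001]), 'tau': array([  0.001, -62.546,   0.05 , -39.16 ,   0.016,   0.01 ,  -0.   ]), 'position': array([ 0.249, -0.573,  0.404]), 'ee_rot': array([ 0.979,  0.203, -0.   , -0.001]), 'ft_force': array([-0.47 , -1.291, -0.289]), 'torque': array([ 0.025, -0.005,  0.011]), 'grasp_force': np.float64(0.0), 'grip_width': np.float64(0.998)}
top 446.0360634291933 [[ 0.1084 -0.972   0.2085  0.2888]
 [-0.9941 -0.1068  0.0191  0.0118]
 [ 0.0037 -0.2093 -0.9778  1.2796]
 [ 0.      0.      0.      1.    ]]
lens_center 0.64 [ 0.3673  0.0579 -0.0009] [303.8525 305.8987]
lens_center 0.49 [0.5971 0.2118 0.0446] [259.2078 218.3691]
rest 0.83 [0.3079 0.2212 0.0031] [243.7983 320.5729]
rest 0.82 [ 0.4355  0.3496 -0.003 ] [206.5158 271.2774]
rest 0.8 [0.5915 0.2082 0.0019] [261.9856 224.0581]
rest_mouth 0.72 [0.5571 0.2147 0.0033] [258.177  235.0384]
rest_mouth 0.64 [0.3958 0.3448 0.007 ] [205.0878 284.685 ]
rest_mouth 0.56 [
[... 699 characters left out ...]
1] [327.9452 197.3693]
rest 0.91 [ 0.5893  0.2084 -0.0002] [326.9816 212.035 ]
rest 0.72 [ 0.4335  0.3482 -0.002 ] [261.1051 194.2637]
rest 0.69 [0.3116 0.222  0.0017] [217.3611 223.7843]
rest_mouth 0.64 [0.2808 0.2134 0.0099] [204.1683 224.6495]
rest_mouth 0.62 [0.3957 0.3442 0.0036] [247.2825 194.9637]
rest_mouth 0.61 [0.5513 0.2101 0.0063] [312.308 211.555]
board 0.7 [ 0.5912 -0.2077 -0.0015] [378.8781 330.4374]
seat 0.86 [ 0.5943 -0.2058  0.025 ] [380.9464 319.1777]
seat 0.33 [ 0.7545 -0.1862 -0.005 ] [456.2558 308.1967]
profile 0.6 [ 0.5609  0.0044 -0.0054] [335.074  263.6321]
barrel 0.8 [0.3739 0.056  0.0007] [247.6584 260.4262]
bottle 0.65 [ 0.6694  0.4299 -0.0003] [336.5087 170.4296]
```

```bash
ls . pics
```

```text
.:
h.py
pics

pics:
side0.png
top0.png
```

View pics/top0.png

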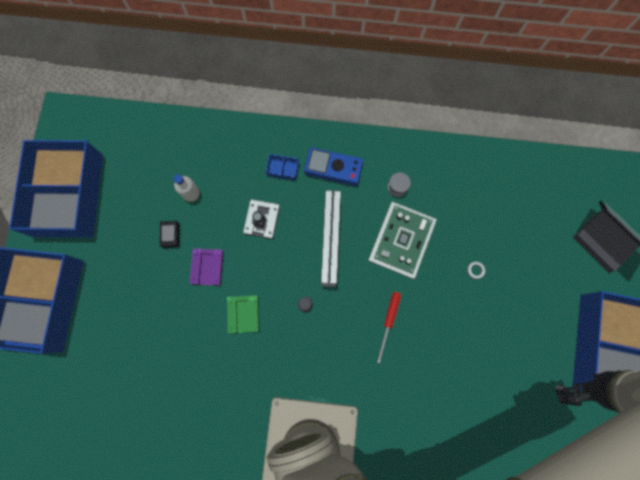

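View pics/side0.png

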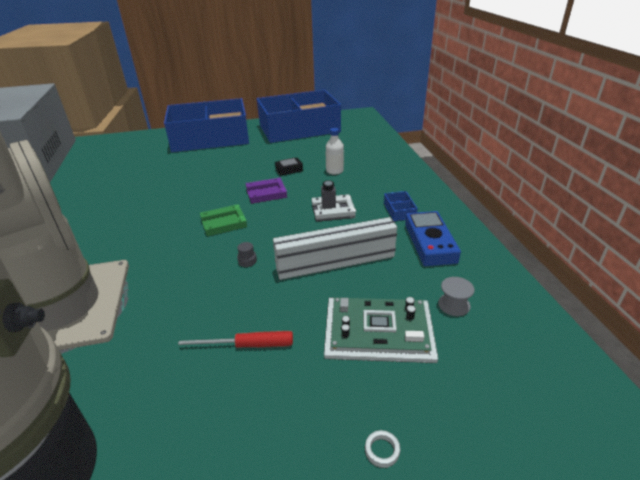

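Run:
```python
from h import *
t=cv2.imread("pics/top0.png");s=cv2.imread("pics/side0.png")
a=cv2.resize(t[180:290,215:315],(400,440),interpolation=cv2.INTER_CUBIC);b=cv2.resize(s[150:260,280:380],(400,440),interpolation=cv2.INTER_CUBIC)
cv2.imwrite("pics/z1.png",np.hstack([a,b]))
a=cv2.resize(t[190:290,350:450],(400,400),interpolation=cv2.INTER_CUBIC);b=cv2.resize(s[275:375,330:430],(400,400),interpolation=cv2.INTER_CUBIC)
cv2.imwrite("pics/z2.png",np.hstack([a,b]))
```

```text
(no output)
```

View pics/z1.png

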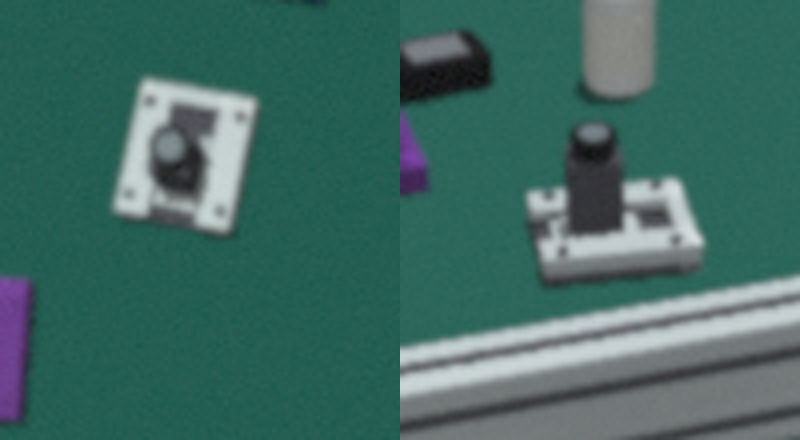

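View pics/z2.png

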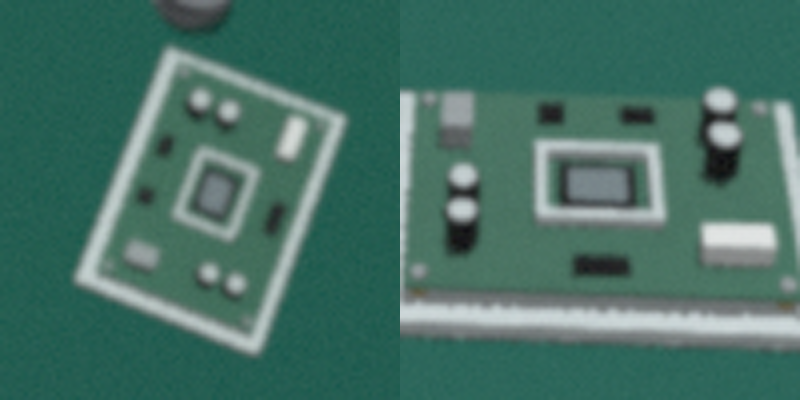

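The top view shows the aluminium rest at (262,219), with the lens unit in it at (259,215) and the open end towards the robot. The profile is at (331,240) and the board at (403,240), with the sensor frame turned with the board. Next I'll fit poses to the silhouettes in both views.

```bash
cat >> h.py <<'E'
from scipy.optimize import minimize
def hullmask(c,box,p,S=4):
    x,y,a=p; (x0,x1,y0,y1,z0,z1)=box
    P=[[x+np.cos(a)*i-np.sin(a)*j,y+np.sin(a)*i+np.cos(a)*j,k] for i in(x0,x1) for j in(y0,y1) for k in(z0,z1)]
    q=np.array([proj(c,k) for k in P]); q=(q+.5)*S-.5
    m=np.zeros((480*S,640*S),np.uint8); cv2.fillConvexPoly(m,cv2.convexHull(np.round(q*16).astype(np.int32)),1,shift=4); return m
def fit(views,box,p0,S=4):
    def cost(p):
        t=0
        for c,m in views:
            M=np.kron(m,np.ones((S,S),np.uint8)); h=hullmask(c,box,p,S); t+=np.sum(M!=h)/max(M.sum(),1)
        return t
    r=minimize(cost,p0,method="Nelder-Mead",options=dict(initial_simplex=np.array(p0)+np.array([[0,0,0],[.008,0,0],[0,.008,0],[0,0,.12]]),maxiter=90,xatol=1e-4,fatol=1e-4))
    return r.x,r.fun
E
python3 - <<'E'
from h import *
np.set_printoptions(precision=4,suppress=True)
cs=[manip.camera(n) for n in("top","side")]
T=dict(rest=((-.035,.065,-.042,.042,0,.02),[.5915,.208,-.14+.0]),board=((-.095,.095,-.07,.07,0,.01),[.590,-.206,-.3]),profile=((-.13,.13,-.02,.02,0,.08),[.565,.004,.0]))
for n,(b,p0) in T.items():
    V=[]
    for c in cs:
        best=None
        for r in manip.silhouettes(c,n):
            m=r["pixels"].astype(np.uint8); h=hullmask(c,b,p0,1); i=(m&h).sum()/(m|h).sum()
            if best is None or i>best[0]: best=(i,m)
        if n=="rest":
            m=cv2.morphologyEx(best[1],cv2.MORPH_CLOSE,np.ones((9,9),np.uint8)); best=(best[0],m)
        V.append((c,best[1]))
        p,f=fit([V[-1]],b,p0); print(n,p,round(f,3),"overlap0",round(best[0],2))
    p,f=fit(V,b,p0); print(n,"BOTH",p,f)
E
```

```text
rest [ 0.5886  0.2126 -0.0688] 0.369 overlap0 0.61
rest [ 0.5898  0.2138 -0.0946] 0.308 overlap0 0.65
rest BOTH [ 0.589   0.213  -0.0755] 0.6878634250425009
board [ 0.5891 -0.2057 -0.2872] 0.019 overlap0 0.97
board [ 0.5908 -0.2046 -0.2834] 0.027 overlap0 0.95
board BOTH [ 0.5902 -0.2055 -0.2823] 0.05457726507085707
profile [0.5614 0.0043 0.0547] 0.048 overlap0 0.82
profile [0.5618 0.0041 0.0672] 0.055 overlap0 0.9
profile BOTH [0.5613 0.0044 0.0548] 0.1048328607293752
```

Run:
```python
from h import *
np.set_printoptions(precision=4,suppress=True)
cs=[manip.camera(n) for n in("top","side")]
b=(-.035,.065,-.042,.042,0,.02);p0=[.589,.211,-.1]
V=[];L=[]
for c,n in zip(cs,("top","side")):
    h=cv2.dilate(hullmask(c,b,p0,1),np.ones((13,13)))
    g=c["color"].min(2); m=((g>110)&(h>0)).astype(np.uint8)
    k,lab,st,_=cv2.connectedComponentsWithStats(m); 
    pts=np.vstack([np.argwhere(lab==i)[:,::-1] for i in range(1,k) if st[i,4]>30])
    M=np.zeros_like(m); cv2.fillConvexPoly(M,cv2.convexHull(pts.astype(np.int32)),1)
    V.append((c,M)); print(n,fit([V[-1]],b,p0))
    s=manip.silhouettes(c,"lens_center")
    for r in s:
        q=np.argwhere(r["pixels"])[:,::-1]; print("  lens",round(r["conf"],2),len(q),q.mean(0),q.min(0),q.max(0))
    for r in manip.look_for(c,"lens_center")[:2]: print("  lf",w(c,r["position"]))
p,f=fit(V,b,p0); print("rest",p,f)
# lens housing/lens fits
for c,n in zip(cs,("top","side")):
    for r in manip.silhouettes(c,"lens_center"):
        m=r["pixels"].astype(np.uint8)
        u,v=np.argwhere(m)[:,::-1].mean(0); 
        if np.hypot(*(proj(c,[.594,.212,.045])-[u,v]))>12: continue
        # along-slot scan: housing + lens model masks
        def mod(s,d):
            x=p[0]+np.cos(p[2])*s-np.sin(p[2])*d; y=p[1]+np.sin(p[2])*s+np.cos(p[2])*d
            a=hullmask(c,(-.017,.017,-.015,.015,.02,.068),(x,y,p[2]),4)
            e=[[x+.015*np.cos(t),y+.015*np.sin(t),z] for t in np.linspace(0,6.28,24) for z in(.068,.082)]
            q=(np.array([proj(c,k) for k in e])+.5)*4-.5
            cv2.fillConvexPoly(a,cv2.convexHull(np.round(q*16).astype(np.int32)),1,shift=4); return a,(x,y)
        M=np.kron(m,np.ones((4,4),np.uint8))
        best=min(((np.sum(mod(s,d)[0]!=M)/M.sum(),s,d,mod(s,d)[1]) for s in np.arange(-.01,.032,.002) for d in (-.004,-.002,0,.002,.004)),key=lambda t:t[0])
        print(n,"lens fit",best)
```

```text
top (array([ 0.5912,  0.2135, -0.0711]), np.float64(0.04582946096654275))
  lf [0.5845 0.2119 0.062 ]
side (array([ 0.5925,  0.212 , -0.0387]), np.float64(0.2296161825726141))
  lens 0.7 441 [327.8798 195.381 ] [318 179] [338 208]
  lf [0.5911 0.2022 0.0481]
rest [ 0.5916  0.2131 -0.065 ] 0.2815803884064231
side lens fit (np.float64(0.14200680272108843), np.float64(0.002), -0.002, (np.float64(0.5935055258266011), np.float64(0.21098303675483931)))
```

Run:
```python
from h import *
np.set_printoptions(precision=4,suppress=True)
T=manip.camera("top");S=manip.camera("side")
t=[(215+u/4-.4,180+v/4-.4) for u,v in[(113,210),(142,80),(258,98),(234,228)]]
s=[(280+(u-400)/4-.4,150+v/4-.4) for u,v in[(527,195),(683,180),(702,238),(543,264)]]
for c,q in((T,t),(S,s)):
    P=np.array([ray(c,u,v,.02)[:2] for u,v in q]); d=np.roll(P,-1,0)-P
    print(P,P.mean(0),np.linalg.norm(d,axis=1),np.arctan2(d[:,1],d[:,0]))
# draw overlays for candidates
out=[]
for c,(x0,y0) in((T,(225,180)),(S,(290,150))):
    im=cv2.resize(c["color"][y0:y0+80,x0:x0+80,::-1],(400,400),interpolation=cv2.INTER_CUBIC)
    for a,col in((-.07,(0,0,255)),(-.11,(255,255,0))):
        P=[]
        for i,j in[(-.035,-.042),(.065,-.042),(.065,.042),(-.035,.042)]:
            q=proj(c,[.591+np.cos(a)*i-np.sin(a)*j,.213+np.sin(a)*i+np.cos(a)*j,.02]); P.append((q+.5-[x0,y0])*5)
        cv2.polylines(im,[np.round(P).astype(np.int32)],True,col,1)
    out.append(im)
cv2.imwrite("pics/ov.png",np.hstack(out))
```

```text
[[0.5574 0.2573]
 [0.6569 0.2502]
 [0.6526 0.1637]
 [0.5537 0.1685]] [0.6051 0.2099] [0.0998 0.0867 0.0991 0.0889] [-0.071  -1.6208  3.0928  1.5294]
[[0.5579 0.253 ]
 [0.6616 0.2454]
 [0.6539 0.1724]
 [0.5512 0.1683]] [0.6062 0.2098] [0.104  0.0734 0.1028 0.0849] [-0.0731 -1.6762 -3.1019  1.4914]
```

View pics/ov.png

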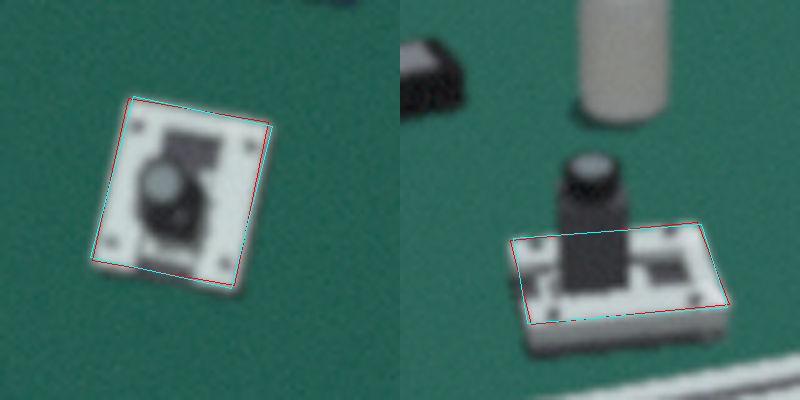

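The overlay puts the rest at about (0.591, 0.212) with yaw −0.065. Both outlines sit on its top face, from (93,262) to (271,124) in the top crop. I'll grip along the slot axis.

```bash
cat >> h.py <<'E'
def go(P,yyaw):
    "rotvec and shift in tool axes to put TCP at P, tool down, tool y at world yaw yyaw"
    o=manip.get_obs(); A=R.from_quat(o["ee_rot"]); y=np.array([np.cos(yyaw),np.sin(yyaw),0]); z=np.array([0,0,-1.])
    B=R.from_matrix(np.c_[np.cross(y,z),y,z])
    print("t",o["clock"],"pos",np.round(o["position"],4),"rv",np.round((A.inv()*B).as_rotvec(),4),"sh",np.round(A.inv().apply(np.array(P)-o["position"]),4))
E
python3 -c "
from h import *
go([.594,.212,.30],-.065)"
```

```text
t 1.8 pos [ 0.249  -0.5732  0.4047] rv [ 1.000e-04  0.000e+00 -1.096e+00] sh [ 0.6293 -0.5828  0.1047]
```

Emit:
move_arm --plan '[0, 0, -1.096, 0.629, -0.583, 0.075, 0.085, 0, 0, -1.096, 0.629, -0.583, 0.075, 0.085, 0, 0, -1.096, 0.629, -0.583, 0.075, 0.085, 0, 0, -1.096, 0.629, -0.583, 0.075, 0.085, 0, 0, -1.096, 0.629, -0.583, 0.075, 0.085, 0, 0, -1.096, 0.629, -0.583, 0.075, 0.085, 0, 0, -1.096, 0.629, -0.583, 0.075, 0.085, 0, 0, -1.096, 0.629, -0.583, 0.075, 0.085, 0, 0, -1.096, 0.629, -0.583, 0.075, 0.085, 0, 0, -1.096, 0.629, -0.583, 0.075, 0.085, 0, 0, -1.096, 0.629, -0.583, 0.075, 0.085, 0, 0, -1.096, 0.629, -0.583, 0.075, 0.085]' --squeeze 30

```text
clock: 3.3
position: [0.55, 0.1125, 0.3395]
ee_rot: [0.73, 0.683, 0.0, 0.0]
ft_force: [0.8, -1.5, 1.0]
grip_width: 0.992
grasp_force: 0.0
```

```bash
python3 -c "
from h import *
go([.594,.212,.30],-.065)"
```

```text
t 3.3 pos [0.55   0.1125 0.3395] rv [ 0.0009  0.0002 -0.001 ] sh [0.1022 0.0373 0.0395]
```

Emit:
move_arm --plan '[0, 0, 0, 0.102, 0.037, 0.04, 0.085, 0, 0, 0, 0.102, 0.037, 0.04, 0.085, 0, 0, 0, 0.102, 0.037, 0.04, 0.085, 0, 0, 0, 0.102, 0.037, 0.04, 0.085]'

```text
clock: 3.8
position: [0.5929, 0.21, 0.2992]
ee_rot: [0.73, 0.684, -0.0, 0.0]
ft_force: [-1.0, 0.0, 0.2]
grip_width: 0.994
grasp_force: 0.0
```

Run:
```python
from h import *
go([.594,.212,.203],-.065)
out=[]
for n,(x0,y0) in(("top",(215,165)),("side",(270,110))):
    c=manip.camera(n)
    for r in manip.tip_of(c,"lens_center")[:2]: print(n,r["conf"],w(c,r["position"]))
    im=cv2.resize(c["color"][y0:y0+100,x0:x0+100,::-1],(400,400),interpolation=cv2.INTER_CUBIC); out.append(im)
cv2.imwrite("pics/ap.png",np.hstack(out))
```

```text
t 3.8 pos [0.5929 0.21   0.2992] rv [-0.0003  0.0005 -0.0001] sh [0.0022 0.001  0.0962]
side 0.77 [0.59669186 0.21697577 0.04410325]
side 0.65 [ 0.56154517  0.00587122 -0.00370262]
```

View pics/ap.png

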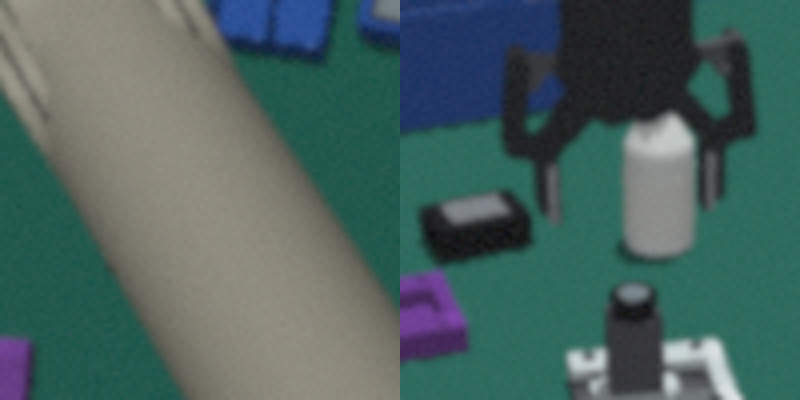

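The side view has the fingers at x≈550 and x≈710 in the crop, straddling the lens at x≈635, so they are centred. Descending.

Emit:
move_arm --plan '[0, 0, 0, 0.002, 0.001, 0.05, 0.085, 0, 0, 0, 0.002, 0.001, 0.08, 0.085, 0, 0, 0, 0.002, 0.001, 0.096, 0.085, 0, 0, 0, 0.002, 0.001, 0.096, 0.085, 0, 0, 0, 0.002, 0.001, 0.096, 0.06, 0, 0, 0, 0.002, 0.001, 0.096, 0.045, 0, 0, 0, 0.002, 0.001, 0.096, 0.036, 0, 0, 0, 0.002, 0.001, 0.096, 0.03, 0, 0, 0, 0.002, 0.001, 0.096, 0.025, 0, 0, 0, 0.002, 0.001, 0.096, 0.025]' --squeeze 40

```text
clock: 5.25
position: [0.5943, 0.2124, 0.2042]
ee_rot: [0.73, 0.684, 0.001, 0.0]
ft_force: [0.0, -1.1, 6.3]
grip_width: 0.398
grasp_force: 40.3
```

Run:
```python
from h import *
o=manip.get_obs(); print(o["ft_force"],o["torque"],o["grip_width"]*85.4,o["grasp_force"])
a=-.065; p=o["position"]; go(p+np.array([-np.cos(a)*.07,-np.sin(a)*.07,0]),a)
```

```text
[ 1.87049927e-03 -1.09523726e+00  6.25688123e+00] [-0.1468134   0.14764638 -0.0596626 ] 33.95003329285192 40.31417727470398
t 5.25 pos [0.5943 0.2124 0.2042] rv [ 0.0013 -0.0003 -0.0001] sh [-0.     -0.07   -0.0001]
```

Emit:
move_arm --plan '[0, 0, 0, 0, 0, -0.0015, 0.025, 0, 0, 0, 0, -0.004, -0.0015, 0.025, 0, 0, 0, 0, -0.01, -0.0015, 0.025, 0, 0, 0, 0, -0.018, -0.0015, 0.025, 0, 0, 0, 0, -0.025, -0.0015, 0.025, 0, 0, 0, 0, -0.025, -0.0015, 0.025]'

```text
clock: 6.0
position: [0.5684, 0.214, 0.2049]
ee_rot: [0.729, 0.684, -0.0, 0.0]
ft_force: [-0.4, 0.2, -1.4]
grip_width: 0.395
grasp_force: 39.7
```

Run:
```python
from h import *
np.set_printoptions(precision=3,suppress=True)
o=manip.get_obs(); print(o["ft_force"],o["torque"],o["grip_width"]*85.4,o["grasp_force"])
go([.594,.212,.204],-.065)
c=manip.camera("side")
for r in manip.tip_of(c,"lens_center")[:2]: print(r["conf"],w(c,r["position"]))
```

```text
[-0.364  0.225 -1.391] [ 0.045 -0.023  0.033] 33.76562358816793 39.690624475479126
t 6.0 pos [0.568 0.214 0.205] rv [-0.     0.     0.001] sh [-0.     0.026  0.001]
0.58 [0.567 0.218 0.044]
0.35 [ 0.522 -0.424  0.   ]
```

Emit:
move_arm --plan '[0, 0, 0, 0, -0.008, 0, 0.025, 0, 0, 0, 0, -0.018, 0, 0.025, 0, 0, 0, 0, -0.028, 0, 0.025, 0, 0, 0, 0, -0.038, 0, 0.025, 0, 0, 0, 0, -0.048, 0, 0.025, 0, 0, 0, 0, -0.056, 0, 0.025, 0, 0, 0, 0, -0.06, 0, 0.025, 0, 0, 0, 0, -0.06, 0, 0.025]'

```text
clock: 7.1
position: [0.509, 0.2177, 0.2049]
ee_rot: [0.73, 0.684, 0.0, 0.0]
ft_force: [0.1, -1.3, -0.5]
grip_width: 0.393
grasp_force: 39.7
```

Run:
```python
from h import *
np.set_printoptions(precision=3,suppress=True)
o=manip.get_obs(); print(o["ft_force"],o["torque"],o["grip_width"]*85.4,o["grasp_force"],o["position"])
out=[]
for n,(x0,y0) in(("top",(215,185)),("side",(260,140))):
    c=manip.camera(n)
    for r in manip.tip_of(c,"lens_center")[:2]: print(n,r["conf"],w(c,r["position"]))
    im=cv2.resize(c["color"][y0:y0+100,x0:x0+100,::-1],(400,400),interpolation=cv2.INTER_CUBIC); out.append(im)
cv2.imwrite("pics/out.png",np.hstack(out))
```

```text
[ 0.094 -1.347 -0.494] [-0.046  0.006 -0.008] 33.57531891649504 39.69286859035492 [0.509 0.218 0.205]
top 0.5 [ 0.658  0.43  -0.001]
side 0.7 [0.507 0.22  0.044]
```

View pics/out.png

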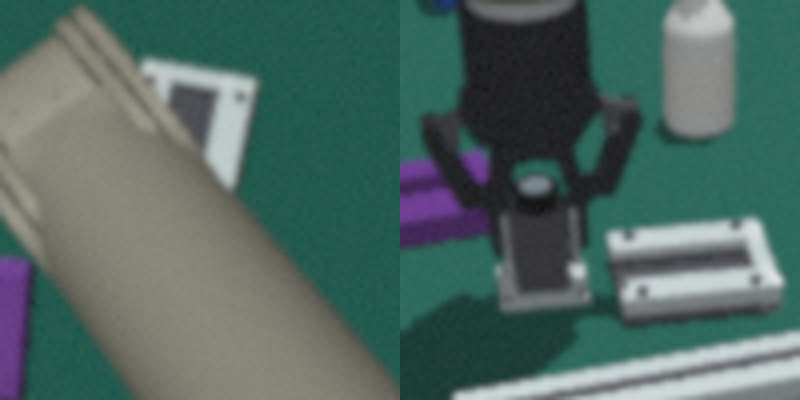

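The lens unit is fully out: its flange ends at x≈590 in the crop and the rest starts at x≈608. Lifting it to carry over the profile.

```bash
python3 -c "
from h import *
go([.5905,-.2055,.335],-.284)"
```

```text
t 7.3 pos [0.5094 0.2176 0.2048] rv [ 1.000e-04 -0.000e+00  2.186e-01] sh [-0.4169  0.1086 -0.1302]
```

Emit:
move_arm --plan '[0, 0, 0, 0, 0, -0.04, 0.025, 0, 0, 0, 0, 0, -0.09, 0.025, 0, 0, 0, 0, 0, -0.13, 0.025, 0, 0, 0.05, -0.04, 0.01, -0.13, 0.025, 0, 0, 0.1, -0.09, 0.024, -0.13, 0.025, 0, 0, 0.15, -0.145, 0.038, -0.13, 0.025, 0, 0, 0.2186, -0.2, 0.052, -0.13, 0.025, 0, 0, 0.2186, -0.255, 0.066, -0.13, 0.025, 0, 0, 0.2186, -0.31, 0.081, -0.13, 0.025, 0, 0, 0.2186, -0.36, 0.094, -0.13, 0.025, 0, 0, 0.2186, -0.395, 0.103, -0.13, 0.025, 0, 0, 0.2186, -0.417, 0.1086, -0.13, 0.025]'

```text
clock: 8.8
position: [0.5904, -0.2075, 0.3345]
ee_rot: [0.801, 0.599, -0.0, -0.0]
ft_force: [-0.2, 0.2, -1.0]
grip_width: 0.393
grasp_force: 39.9
```

Emit:
move_arm --plan '[0, 0, 0, 0, 0, 0, 0.025, 0, 0, 0, 0, 0, 0, 0.025, 0, 0, 0, 0, 0, 0, 0.025]'

```text
clock: 9.18
position: [0.5906, -0.2037, 0.3351]
ee_rot: [0.799, 0.601, 0.0, -0.0]
ft_force: [0.0, 0.8, -0.9]
grip_width: 0.393
grasp_force: 39.9
```

Run:
```python
from h import *
np.set_printoptions(precision=4,suppress=True)
go([.5905,-.2055,.260],-.284)
c=manip.camera("side")
for l in("lens_center","seat"):
    for r in manip.tip_of(c,l)[:2]: print(l,r["conf"],w(c,r["position"]))
o=manip.get_obs(); print(o["ft_force"],o["grip_width"]*85.4)
```

```text
t 9.175 pos [ 0.5906 -0.2037  0.3351] rv [ 0.0002 -0.0004  0.0027] sh [-0.0018  0.0004  0.0751]
lens_center 0.82 [ 0.5855 -0.2004  0.1751]
lens_center 0.47 [0.3727 0.0566 0.0004]
seat 0.66 [ 0.595  -0.2089  0.0258]
[-0.5169  0.2305 -2.1576] 33.66192245926607
```

Emit:
move_arm --plan '[0, 0, 0.003, -0.001, 0, 0.04, 0.025, 0, 0, 0.003, -0.001, 0, 0.07, 0.025, 0, 0, 0.003, -0.001, 0, 0.085, 0.025, 0, 0, 0.003, -0.001, 0, 0.085, 0.025, 0, 0, 0.003, -0.001, 0, 0.085, 0.025]'

```text
clock: 9.95
position: [0.5907, -0.2063, 0.2513]
ee_rot: [0.801, 0.599, 0.001, 0.001]
ft_force: [-0.3, 0.1, -0.8]
grip_width: 0.392
grasp_force: 40.0
```

Run:
```python
from h import *
np.set_printoptions(precision=4,suppress=True)
go([.5905,-.2055,.230],-.284)
o=manip.get_obs();p=o["position"];q=R.from_quat(o["ee_rot"]).as_matrix()[:,1];a=np.arctan2(q[1],q[0]);print("yaw",a)
c=manip.camera("side")
x0,y0=330,255
k=6
im=cv2.resize(c["color"][y0:y0+100,x0:x0+100,::-1],(600,600),interpolation=cv2.INTER_CUBIC)
cv2.imwrite("pics/raw.png",im)
def rect(P,a,z,col,hx=.028,hy=.023):
    Q=[(proj(c,[P[0]+np.cos(a)*i-np.sin(a)*j,P[1]+np.sin(a)*i+np.cos(a)*j,z])+.5-[x0,y0])*k for i,j in[(-hx,-hy),(hx,-hy),(hx,hy),(-hx,hy)]]
    cv2.polylines(im,[np.round(Q).astype(np.int32)],True,col,1)
rect((.5905,-.2055),-.284,.026,(0,0,255))
rect(p,a,p[2]-.196,(255,255,0)); rect(p,a,p[2]-.191,(255,255,0))
cv2.imwrite("pics/ov2.png",im)
```

```text
t 9.95 pos [ 0.5907 -0.2063  0.2513] rv [ 0.0021  0.     -0.0025] sh [ 0.0008 -0.0005  0.0213]
yaw -0.2864583212123619
```

View pics/ov2.png

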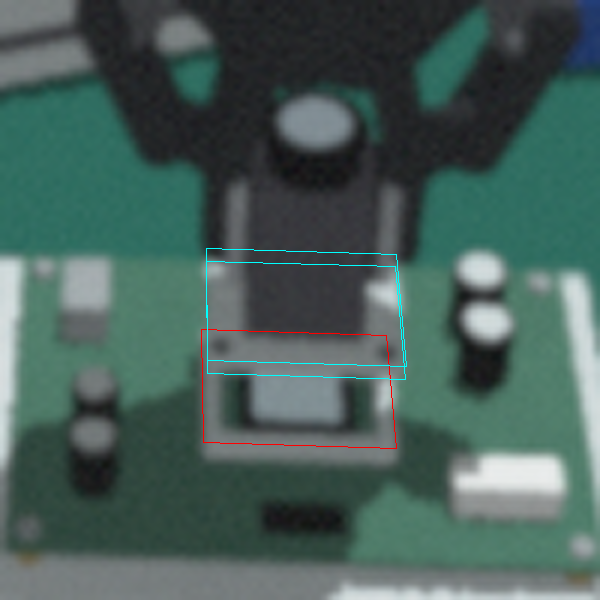

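Run:
```python
from h import *
np.set_printoptions(precision=4,suppress=True)
c=manip.camera("side"); x0,y0=355,290;k=12
g=c["color"][y0:y0+50,x0:x0+50,::-1].astype(np.float32)
im=cv2.resize(g,(600,600),interpolation=cv2.INTER_CUBIC).clip(0,255)
im=(im*1.4).clip(0,255).astype(np.uint8)
o=manip.get_obs();p=o["position"];a=-.286
def pts(P,z,col,hx=.028,hy=.023):
    for i,j in[(-hx,-hy),(hx,-hy),(hx,hy),(-hx,hy)]:
        q=(proj(c,[P[0]+np.cos(a)*i-np.sin(a)*j,P[1]+np.sin(a)*i+np.cos(a)*j,z])+.5-[x0,y0])*k
        cv2.drawMarker(im,tuple(int(v) for v in np.round(q)),col,cv2.MARKER_CROSS,10,1)
pts((.5905,-.2055),.026,(0,0,255)); pts(p,p[2]-.196,(255,255,0)); pts(p,p[2]-.191,(0,255,255))
cv2.imwrite("pics/c.png",im)
```

```text
(no output)
```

View pics/c.png

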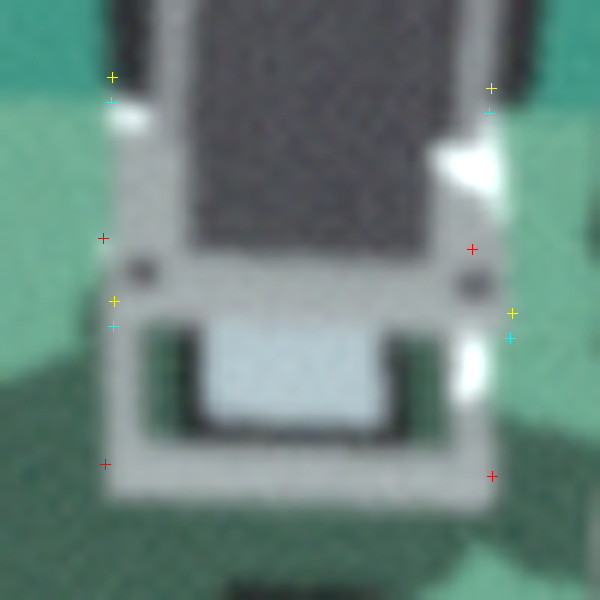

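The crosses sit within about a pixel of the flange and frame corners. The flange's front edge, at y≈322–328 against a predicted 330, needs a finer comparison.

Run:
```python
from h import *
np.set_printoptions(precision=2,suppress=True)
c=manip.camera("side"); o=manip.get_obs();p=o["position"];a=-.286
g=c["color"].astype(float)
def line(P,i,j,z): return proj(c,[P[0]+np.cos(a)*i-np.sin(a)*j,P[1]+np.sin(a)*i+np.cos(a)*j,z])
def edge(name,P,i,j,z,axis,ch):
    q=line(P,i,j,z); n=7
    if axis=="v": u=int(round(q[0])); b=int(round(q[1])); s=g[b-n:b+n+1,u-1:u+2].mean(1)
    else: v=int(round(q[1])); b=int(round(q[0])); s=g[v-1:v+2,b-n:b+n+1].mean(0)
    print(name,"pred",q[0 if axis=="h" else 1],"start",b-n,s[:,0].astype(int))
S=(.5905,-.2055)
for i in(-.018,.0,.018): edge("frame front base %g"%i,S,i,-.023,.020,"v",0)
for i in(-.0195,.0205): edge("flange front bot %g"%i,p,i,-.023,p[2]-.196,"v",0)
for i in(-.012,0,.012): edge("housing base %g"%i,p,i,-.015,p[2]-.191,"v",0)
edge("flange L",p,-.028,-.012,p[2]-.191,"h",0); edge("flange R",p,.028,-.012,p[2]-.196,"h",0)
edge("frame L",S,-.028,-.018,.026,"h",0); edge("frame R",S,.028,-.018,.023,"h",0)
```

```text
frame front base -0.018 pred 330.68394542749996 start 324 [ 42  48  71 100 116 122 115  92  62  48  45  45  48  48  46]
frame front base 0 pred 331.0264137623291 start 324 [114  83  64  95 113 120 118  99  72  52  47  47  49  47  40]
frame front base 0.018 pred 331.36999822814676 start 324 [ 47  48  58  85 108 117 119 107  80  56  48  45  47  46  51]
flange front bot -0.0195 pred 316.907202895945 start 310 [108 109 109 111 116 116 103  73  51  42  41  42  40  41  42]
flange front bot 0.0205 pred 317.6401052003894 start 311 [111 108 103 107 113 119 117 113 115 112 116 114 100  87  80]
housing base -0.012 pred 311.5861644318492 start 305 [ 56  55  56  56  58  67  91 108 116 116 119 121 121 121 121]
housing base 0 pred 311.798666169119 start 305 [ 54  56  56  55  55  64  85 104 114 116 119 122 125 128 129]
housing base 0.012 pred 312.01164027241737 start 305 [ 56  58  57  57  56  60  77 101 113 116 119 118 103  81  68]
flange L pred 363.91445687864353 start 357 [ 80  80  78  79  81  85  99 109 109 108 108 113 112  99  82]
flange R pred 396.4803069309062 start 389 [109 113 114 110  94  84  89 102  91  82  78  79  79  80  77]
frame L pred 363.2214632177544 start 356 [ 46  46  47  48  49  47  53  73 102 112 104  88  78  73  68]
frame R pred 395.196400860419 start 388 [102 103 103 104 106 114 117 109  80  53  49  47  45  45  47]
```

```bash
python3 -c "
from h import *
go([.5915,-.2078,.230],-.278)"
```

```text
t 10.1 pos [ 0.5905 -0.2065  0.2511] rv [ 0.0019  0.0003 -0.0086] sh [-0.001   0.0013  0.0211]
```

Emit:
move_arm --plan '[0.001, 0, -0.008, -0.001, 0.0013, 0.005, 0.025, 0.001, 0, -0.008, -0.001, 0.0013, 0.011, 0.025, 0.001, 0, -0.008, -0.001, 0.0013, 0.017, 0.025, 0.001, 0, -0.008, -0.001, 0.0013, 0.021, 0.025, 0.001, 0, -0.008, -0.001, 0.0013, 0.021, 0.025, 0.001, 0, -0.008, -0.001, 0.0013, 0.021, 0.025, 0.001, 0, -0.008, -0.001, 0.0013, 0.021, 0.025, 0.001, 0, -0.008, -0.001, 0.0013, 0.021, 0.025]'

```text
clock: 11.1
position: [0.5912, -0.2077, 0.2291]
ee_rot: [0.798, 0.602, -0.0, -0.0]
ft_force: [0.2, 0.4, -1.2]
grip_width: 0.392
grasp_force: 40.0
```

Run:
```python
from h import *
go([.5915,-.2078,.230],-.278)
o=manip.get_obs();p=o["position"];a=-.28;print(o["ft_force"],o["joint_velocities"].round(3),R.from_quat(o["ee_rot"]).as_matrix()[:,2].round(4))
c=manip.camera("side"); x0,y0=355,290;k=12
im=cv2.resize(c["color"][y0:y0+50,x0:x0+50,::-1].astype(np.float32),(600,600),interpolation=cv2.INTER_CUBIC).clip(0,255)
im=(im*1.4).clip(0,255).astype(np.uint8)
def pts(P,z,col,hx=.028,hy=.023):
    for i,j in[(-hx,-hy),(hx,-hy)]:
        q=(proj(c,[P[0]+np.cos(a)*i-np.sin(a)*j,P[1]+np.sin(a)*i+np.cos(a)*j,z])+.5-[x0,y0])*k
        cv2.drawMarker(im,tuple(int(v) for v in np.round(q)),col,cv2.MARKER_CROSS,10,1)
pts((.5905,-.2055),.026,(0,0,255)); pts(p,p[2]-.196,(255,255,0))
cv2.imwrite("pics/fin.png",im)
```

```text
t 11.1 pos [ 0.5912 -0.2077  0.2291] rv [-0.0006  0.0001 -0.0006] sh [ 0.      0.0004 -0.0009]
[ 0.24921916  0.36431679 -1.20615623] [-0.001 -0.001 -0.002  0.001 -0.    -0.001 -0.001] [-6.e-04  1.e-04 -1.e+00]
```

View pics/fin.png

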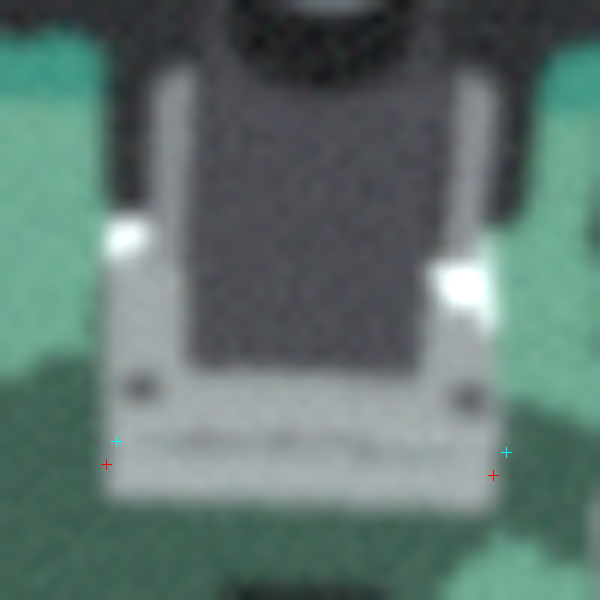

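The flange spans x≈104–499 and the frame x≈106–497. The front edges match the expected spacing in y. I'll make a last trim of +0.9 mm along the board's x axis and +0.9 mm up.

Emit:
move_arm --plan '[0, 0, 0, 0, 0.0009, -0.0009, 0.025, 0, 0, 0, 0, 0.0009, -0.0009, 0.025, 0, 0, 0, 0, 0.0009, -0.0009, 0.025, 0, 0, 0, 0, 0.0009, -0.0009, 0.025]'

```text
clock: 11.65
position: [0.5919, -0.2079, 0.2298]
ee_rot: [0.798, 0.602, -0.0, -0.0]
ft_force: [-0.2, -0.3, -1.2]
grip_width: 0.393
grasp_force: 40.0
```

Run:
```python
from h import *
o=manip.get_obs();print(o["position"],o["ft_force"],o["joint_velocities"].round(3),o["grasp_force"])
print(manip.hand_in())
```

```text
[ 0.59194601 -0.20792856  0.2297519 ] [-0.17179938 -0.32163672 -1.20919473] [-0.002  0.001  0.001 -0.001  0.002 -0.     0.   ] 40.024468302726746
the job is handed in; nothing more can be done
None
```

The lens unit came out of its rest without forcing and is now held still and upright in the gripper, about 8 mm above the sensor frame and lined up to roughly 1 mm by my camera measurements; the job was handed in at about 11.7 s, with no verdict returned.

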